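Flip the rinsed change dish over the drainer rail

ROBOT

A 7-joint arm with a two-finger parallel gripper is mounted at the origin on a cart in front of the work surface, level with it; the furniture and walls round the work are solid. World frame = base frame: x ahead of the robot, y to its left, z up, the work surface at z = 0. Lengths are in mm, angles in rad, forces in N, time in s.
With the tool pointing down it reaches from about 400 to 850 mm from the base axis. Payload 6.9 kg.
Tool frame: the origin (TCP) lies midway between the tips of the shut fingers; the grasp point (between the pads) lies 19 mm behind it (robot.grip_point_offset is the distance from the TCP to the grasp point, in mm); z points along the fingers, y is the line along which they close (so a half turn about z gives the same grasp; the last joint's range is limited). The gripper opens to 85 mm and grips with 20 to 120 N. Pads are 22 mm wide; open, the fingers measure 114 mm over their backs; the gripper's body (76 mm by 85 mm) begins 54 mm behind the grasp point. The pads swing forward as they close: fully open they stand 13 mm farther back than shut.
Start: joints at [1.456, 0.507, -0.238, 1.5, 0.126, 1.149, -0.155], TCP at [136.852, -609.822, 231.275] pointing down, gripper open.
Joint ranges: [-3.08, 3.08], [-0.24, 2.05], [-1.43, 1.35], [0, 2.5], [-1.52, 4.66], [0.17, 1.96], [-2.89, 2.89]. Speed limits (rad/s): [2.39, 2.39, 3.14, 3.14, 3.14, 3.14, 3.14].

INTERFACE

Orientations are given as a rotation vector (axis times angle).
In Python, from plant import robot gives the robot as it stands.
- The arm moves only by the shell command python3 -m jog 'ROWS' [FORCE]. ROWS is JSON, a list of rows, each an object with "slide": the shift along the tool's x, y, z in m, a list of three; "dr": the turn, a rotation vector about the tool's x, y, z in rad, a list of three; "gripper": the closure in counts, from 0 (fully open) to 255 (shut). In form: [{"slide": [tx, ty, tz], "dr": [ax, ay, az], "gripper": gripper}, ...]. A call has 1 to 10 rows; each row is the pose to reach, as a shift and turn from the pose commanded when the call began, along the tool's axes at that moment; what a row does not reach only later rows make up. A row lasts 1/10 s, in which the tool goes at most 50 mm and 8.59 degrees, less where a joint would pass 70% of its speed; a pose out of reach is approached as far as the arm can. A call with a gripper value outside its range is refused whole. The fingers move at their own pace and stop on an object; FORCE is the grip in N (left out, the last holds). Time passes only in rows, so rows that repeat a pose let the fingers close. It gives the time, the measured TCP pose, the force, the opening and the grip force at its end, in the units of the state.
- robot.sense(): the state, without advancing time (a new reading comes with each control period).
- robot.read_camera(name): name is "scene" or "top" or "wrist"; returns a dict with "pixels" (480x640x3 uint8, red, green, blue), "range_z" (480x640 float32, mm along the optical axis (not along the pixel's ray), 0 where there is no reading), "fov_y" (degrees; the focal length in pixels is half the picture's height over the tangent of half this angle, whatever the lens; pixels are square), "cx", "cy" (the principal point, pixels), "xyz" and "rotation" of the camera in the world. Camera axes: x right, y down, z forward; pixel columns grow to the right and rows downward; lengths in mm; the calibration is good to about 2 mm. The wrist camera is an equidistant fisheye: a pixel r from the principal point sees the ray r / f radians off the axis. A picture is of the moment at which its call begins.
- robot.sign_off(): hands the job in; it is judged then, once.
The state is a dict: "time": time; "joint_positions": joint angles; "joint_velocities": joint speeds; "effort": joint torques, N m; "eef_pos": TCP position; "orientation": TCP orientation; "force": force on the tool from outside, world axes, zero at the start; "wrist_torque": the same for the moment, N m; "gripper_width": finger opening in mm; "grip_force": force on a finger pad.
Only numpy, scipy, OpenCV 4.12 (cv2) and the standard library are available. Lean on these libraries where they do the work, as an engineer would, in place of code of your own. Each camera call takes 0.05 s, during which the arm holds its last target. There are 200 camera calls.

TASK

The rinsed change dish stands open side up on the counter beside the draining tray. Using the fingertips only to push, slide it up against the tray's raised edge that faces it, keep pushing so that it tips up on that edge and turns over it, and leave it lying flat and upside down inside the draining tray. Do not pick the dish up off its support, and leave the other things on the counter where they are.

Things in the scene. Friction and masses are not known exactly. Their poses are not given: they have to be found in the camera images.
- dish: Loose steel change dish, 104 (its x) x 122 (its y) x 22 mm high, 0.12-0.24 kg. Origin: centre of underside; z points to its open side (up at first). Upright walls 37 mm (x) and 46 mm (y) from centre. A flange 15 mm wide, 4 mm thick runs round its top, underside 18 mm over the counter: it overhangs the rail until the wall meets it. At first a 122 mm side faces the rail, askew up to 15 degrees.
- drainer: Grey plastic draining tray, fixed, 170 (its x) x 212 mm (its y). Origin: centre of underside, on the counter; z up. A rim 14 mm high, 8 mm thick runs round it; the near rail is its side at x = -85 to -77 mm, which faces the dish. Ribs inside run along x, tops 5 mm over the counter. The dish starts at negative x, is pushed along the tray's +x and pivots on this rail.
- nozzle: Bystander: small pale grey tap nozzle standing upright by the wall, 29 mm across its foot, 62 mm high, origin at the centre of its underside; tips easily, leave it alone.
- sugar_tub: Bystander: white printed plastic tub, 72 mm across, 72 mm high, origin at the centre of its underside; leave it alone.
- sweet_bar_2: Bystander: wrapped sweet bar lying flat near the wall, 43 x 147 x 12 mm, long along its y, origin at the centre of its underside; leave it alone.

How it is judged:
By the outcome, as a careful person would: the job done as asked, in the order asked, and still so for the second after the job is handed in, with the robot touching nothing.
It also fails if it takes over 35 s, if anything falls off the work surface, if the arm or the gripper's body presses on something with over 40 N, if the wrist force passes 120 N, or if a joint passes its speed limit or range.

## Working session

There is one attempt and no reset: what is moved stays moved. The work goes in short steps, Python scripts to look and compute and a shell command to move; the robot and the scene stay as the last step left them, time stands still between calls to the robot, and variables do not carry over. Pictures are saved under pics/ and viewed, at most 10 in all, crops included, and the job is handed in when it is done.

```bash
ls; mkdir -p pics; cat > h.py <<'E'
import numpy as np, cv2
from plant import robot
from scipy.spatial.transform import Rotation as R
def cam(n,f=None):
    c=robot.read_camera(n)
    if f: cv2.imwrite('pics/'+f,c['pixels'][:,:,::-1])
    return c
def rot(c):
    r=np.array(c['rotation'],float)
    return r if r.shape==(3,3) else R.from_rotvec(r).as_matrix()
def cloud(c):
    f=240/np.tan(np.radians(c['fov_y'])/2)
    v,u=np.mgrid[0:480,0:640]; z=c['range_z']
    P=np.stack([(u-c['cx'])/f*z,(v-c['cy'])/f*z,z],-1)
    W=P@rot(c).T+np.array(c['xyz']); W[z==0]=np.nan
    return W
E
python3 - <<'E'
from h import *
for n in('scene','top'):
    c=cam(n,n+'1.png'); np.savez('pics/'+n+'.npz',W=cloud(c)); print(n,c['xyz'],c['rotation'],c['fov_y'])
s=robot.sense(); print(s)
E
```

```text
pics
scene [ 187.83456691 -888.34462412  639.73720391] [-2.30940364  0.58486515 -0.26279463] 55.98846096762792
top [ 428.79890509 -367.96565877  932.33226293] [-2.16362674  2.20349146 -0.11731894] 48.84360412691292
{'time': 0.1, 'joint_positions': array([ 1.4554825 ,  0.50824822, -0.23753374,  1.50098812,  0.12567636,
        1.14890668, -0.15482243]), 'joint_velocities': array([ 0.00013676, -0.00168426, -0.00069176, -0.00308351,  0.00050446,
        0.00102167, -0.00013108]), 'effort': array([-4.11013127e-03, -6.21840620e+01, -2.19470389e+00, -2.50209153e+01,
        1.24909644e-02,  7.73356471e-03, -3.21891957e-05]), 'eef_pos': array([ 136.73289434, -609.41830017,  230.53556322]), 'orientation': array([-3.12092252e+00, -3.45941120e-01,  2.76756081e-04]), 'force': array([-0.13422381, -0.5038519 , -0.78256678]), 'wrist_torque': array([0.01519205, 0.01463207, 0.00558627]), 'grip_force': 0.0, 'gripper_width': 85.54509602591742}
```

View pics/scene1.png

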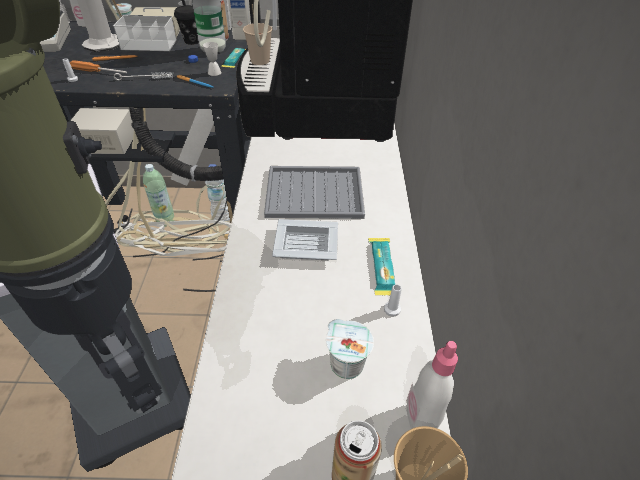

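View pics/top1.png

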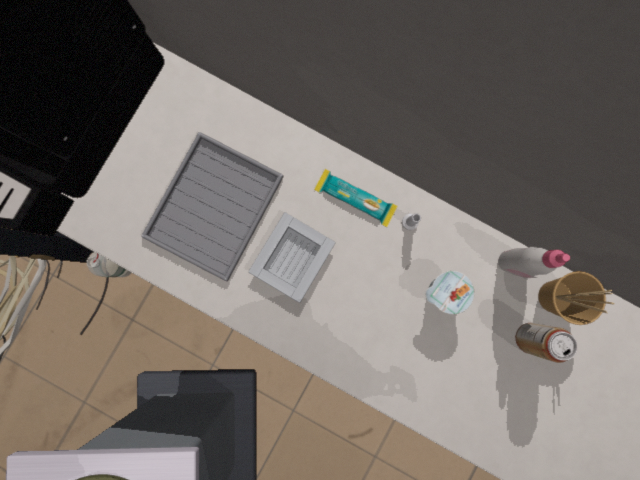

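The top view shows the tray with corners at about (202,133), (283,183), (229,280) and (144,236). The dish is next to it, with corners at about (285,212), (335,241), (300,301) and (248,268). The bar, nozzle and tub lie to the right of both.

```bash
python3 - <<'E'
from h import *
W=np.load('pics/top.npz')['W']
v,u=np.mgrid[0:480,0:640]
def rect(poly,lo,hi):
    m=np.zeros((480,640),np.uint8); cv2.fillPoly(m,[np.array(poly)],1)
    m=(m>0)&(W[...,2]>lo)&(W[...,2]<hi)
    p=W[m][:,:2].astype(np.float32); r=cv2.minAreaRect(p); print(len(p),np.median(W[m][:,2]),r,cv2.boxPoints(r).round(0).tolist())
rect([(202,125),(292,183),(230,288),(136,238)],10,20)
rect([(285,208),(339,241),(300,306),(244,268)],15,30)
for n,p in(('bar',(355,197)),('noz',(411,220)),('tub',(452,293))): print(n,W[p[1],p[0]])
print('counter',W[330,350],W[250,370])
for p in [(202,133),(283,183),(229,280),(144,236),(285,212),(335,241),(300,301),(248,268)]: print(p,W[p[1],p[0]].round(0))
E
```

```text
1695 12.65737039312296 ((570.02392578125, -191.54249572753906), (170.60516357421875, 211.85926818847656), 61.47404479980469) [[436.0, -216.0], [622.0, -317.0], [704.0, -167.0], [518.0, -66.0]]
2401 20.860888049862183 ((476.89422607421875, -329.6532897949219), (104.1318588256836, 121.90792083740234), 58.08861541748047) [[398.0, -342.0], [501.0, -406.0], [556.0, -318.0], [453.0, -253.0]]
bar [ 580.91660982 -442.22293398    9.13460842]
noz [ 533.12045043 -531.94246943   52.8858263 ]
tub [ 410.22266416 -591.96413169   68.86364134]
counter [ 347.96967427 -428.53653571   -0.57475629] [ 487.365002   -467.51797318   -2.8047587 ]
(202, 133) [ 699. -174.   14.]
(283, 183) [ 610. -315.   -3.]
(229, 280) [ 439. -218.    1.]
(144, 236) [518. -73.  13.]
(285, 212) [ 555. -319.   17.]
(335, 241) [ 504. -406.    1.]
(300, 301) [ 401. -343.   21.]
(248, 268) [ 459. -252.   -1.]
```

```bash
cat >> h.py <<'E'
TC=np.array([570,-191.5,0]); TY=np.radians(61.47); RT=R.from_euler('z',TY)
S=5.   # tip setback at part-open fingers
def plan(pts,y=15.8):
    """pts: (x,z,tilt deg) of tip's front upper corner in tray frame"""
    s=robot.sense(); R0=R.from_rotvec(s['orientation']); p0=s['eef_pos']
    for x,z,a in pts:
        a=np.radians(a); d=np.array([np.sin(a),0,-np.cos(a)]); n=np.array([np.cos(a),0,np.sin(a)])
        p=np.array([x,y,z])-11*n+S*d
        Rt=RT*R.from_matrix(np.stack([n,np.cross(d,n),d],1))
        pw=TC+RT.apply(p)
        print((x,z,round(np.degrees(a))),'slide',(R0.inv().apply(pw-p0)/1000).round(4).tolist(),'dr',(R0.inv()*Rt).as_rotvec().round(3).tolist())
def where():
    s=robot.sense(); p=RT.inv().apply(s['eef_pos']-TC); Q=(RT.inv()*R.from_rotvec(s['orientation'])).as_matrix()
    d=Q[:,2];n=Q[:,0]; print('t',s['time'],'TCP tray',p.round(1),'corner',(p-S*d+11*n).round(1),'z',d.round(3),'w',round(s['gripper_width'],1),'F',RT.inv().apply(s['force']).round(1),'q',s['joint_positions'].round(2))
E
python3 -c "
from h import *
where(); plan([(-270,110,0),(-270,110,40)])"
```

```text
t 0.1 TCP tray [-574.1  181.   230.5] corner [-566.9  172.8  235.5] z [ 0.001  0.001 -1.   ] w 85.5 F [-0.5 -0.1 -0.8] q [ 1.46  0.51 -0.24  1.5   0.13  1.15 -0.15]
(-270, 110, 0) slide [0.3174, -0.1116, 0.1257] dr [-0.001, -0.001, -0.852]
(-270, 110, 40) slide [0.3212, -0.1159, 0.1316] dr [0.296, 0.654, -0.817]
```

```bash
python3 -m jog '[{"slide":[0.12,-0.04,0.0],"dr":[0.1,0.2,-0.3],"gripper":105},{"slide":[0.2,-0.07,0.03],"dr":[0.2,0.4,-0.5],"gripper":105},{"slide":[0.28,-0.1,0.06],"dr":[0.296,0.654,-0.817],"gripper":105},{"slide":[0.321,-0.116,0.131],"dr":[0.296,0.654,-0.817],"gripper":105},{"slide":[0.321,-0.116,0.131],"dr":[0.296,0.654,-0.817],"gripper":105},{"slide":[0.321,-0.116,0.131],"dr":[0.296,0.654,-0.817],"gripper":105},{"slide":[0.321,-0.116,0.131],"dr":[0.296,0.654,-0.817],"gripper":105},{"slide":[0.321,-0.116,0.131],"dr":[0.296,0.654,-0.817],"gripper":105},{"slide":[0.321,-0.116,0.131],"dr":[0.296,0.654,-0.817],"gripper":105},{"slide":[0.321,-0.116,0.131],"dr":[0.296,0.654,-0.817],"gripper":105}]'; python3 -c "
from h import *
where(); plan([(-270,110,40),(-250,30,40),(-250,16.5,40)])
cam('wrist','w1.png');cam('scene','s2.png')"
```

```text
time: 1.1
eef_pos: [424.4, -426.7, 100.4]
orientation: [-2.291, -1.361, -0.831]
force: [-0.2, -0.1, 0.9]
gripper_width: 50.3
grip_force: 0.0
t 1.1 TCP tray [-276.2   15.6  100.4] corner [-271.    15.6  111.3] z [ 0.641 -0.001 -0.768] w 50.3 F [-0.1  0.1  0.9] q [ 1.42  0.9  -0.67  1.49 -0.14  1.16  0.46]
(-270, 110, 40) slide [-0.0001, -0.0002, 0.0016] dr [0.001, 0.002, -0.001]
(-250, 30, 40) slide [-0.036, -0.0003, 0.0759] dr [0.001, 0.002, -0.001]
(-250, 16.5, 40) slide [-0.0446, -0.0003, 0.0862] dr [0.001, 0.002, -0.001]
```

Reach is fine. I'll check the fingertips in the scene and wrist cameras.

```bash
python3 -c "
import cv2,numpy as np
a=cv2.imread('pics/s2.png')[150:350,180:420];b=cv2.imread('pics/w1.png')
cv2.imwrite('pics/c2.png',np.hstack([cv2.resize(a,(400,333)),cv2.resize(b,(400,300))[:,:] if 0 else cv2.resize(b,(400,333))]))"
```

```text
(no output)
```

View pics/c2.png

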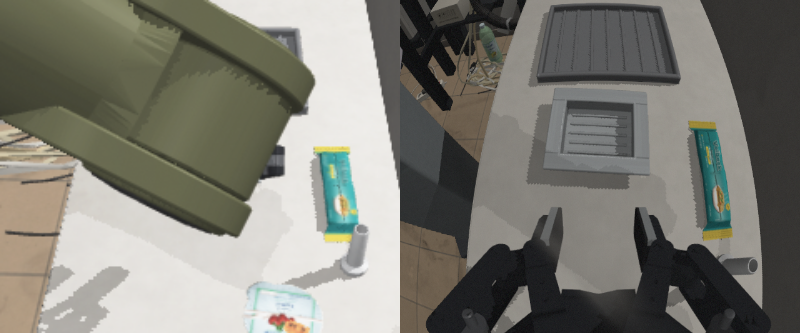

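The fingers are centred on the dish's near side, at about (597,215) against the dish at about (597,135) in the right half. The way is clear, so I'm going down.

```bash
python3 -m jog '[{"slide":[-0.018,0,0.038],"dr":[0,0.002,0],"gripper":105},{"slide":[-0.036,0,0.076],"dr":[0,0.002,0],"gripper":105},{"slide":[-0.042,0,0.083],"dr":[0,0.002,0],"gripper":105},{"slide":[-0.0445,0,0.086],"dr":[0,0.002,0],"gripper":105},{"slide":[-0.0445,0,0.086],"dr":[0,0.002,0],"gripper":105},{"slide":[-0.0445,0,0.086],"dr":[0,0.002,0],"gripper":105}]'; python3 -c "
from h import *
where(); plan([(-250,16.5,40),(-222,16.5,40),(-200,16.5,40),(-175,16.5,40)])
c=cam('wrist','w2.png');cv2.imwrite('pics/w2c.png',cv2.resize(c['pixels'][120:,100:540,::-1],(733,600)))"
```

```text
time: 1.8
eef_pos: [435.3, -409.4, 7.7]
orientation: [-2.291, -1.363, -0.836]
force: [0.8, 0.3, 0.4]
gripper_width: 50.3
grip_force: 0.0
t 1.8 TCP tray [-255.8   14.3    7.7] corner [-250.6   14.3   18.6] z [ 0.642 -0.003 -0.767] w 50.3 F [ 0.6 -0.6  0.4] q [ 1.39  1.01 -0.65  1.56 -0.11  0.99  0.5 ]
(-250, 16.5, 40) slide [-0.0009, -0.0015, 0.002] dr [0.003, 0.001, 0.001]
(-222, 16.5, 40) slide [0.0206, -0.0015, 0.02] dr [0.003, 0.001, 0.001]
(-200, 16.5, 40) slide [0.0374, -0.0016, 0.0341] dr [0.003, 0.001, 0.001]
(-175, 16.5, 40) slide [0.0566, -0.0016, 0.0502] dr [0.003, 0.001, 0.001]
```

View pics/w2c.png

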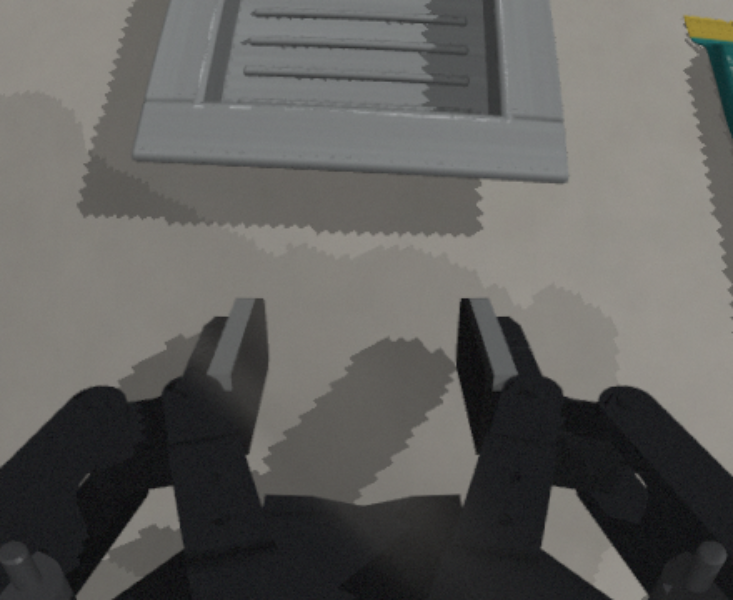

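The fingertips are about 30 mm behind the near flange, centred on it (tips at about (250,300) and (475,300)), with no counter contact. Now I'll slide the dish to the rail.

```bash
python3 -m jog '[{"slide":[0.010,0,0.011],"dr":[0,0,0],"gripper":105},{"slide":[0.0205,0,0.020],"dr":[0,0,0],"gripper":105},{"slide":[0.025,-0.001,0.024],"dr":[0,0,0],"gripper":105},{"slide":[0.030,-0.001,0.028],"dr":[0,0,0],"gripper":105},{"slide":[0.035,-0.001,0.0325],"dr":[0,0,0],"gripper":105},{"slide":[0.040,-0.001,0.0365],"dr":[0,0,0],"gripper":105},{"slide":[0.045,-0.001,0.0405],"dr":[0,0,0],"gripper":105},{"slide":[0.050,-0.001,0.045],"dr":[0,0,0],"gripper":105},{"slide":[0.053,-0.001,0.0475],"dr":[0,0,0],"gripper":105},{"slide":[0.055,-0.001,0.049],"dr":[0,0,0],"gripper":105}]'; python3 -c "
from h import *
where(); plan([(-175,16.5,40),(-172,17,40)])
c=cam('wrist','w3.png');cv2.imwrite('pics/w3c.png',cv2.resize(c['pixels'][60:420,100:540,::-1],(733,600)))"
```

```text
time: 2.85
eef_pos: [469.2, -342.2, 3.7]
orientation: [-2.288, -1.362, -0.835]
force: [-0.7, -0.7, -0.4]
gripper_width: 50.4
grip_force: 0.4
t 2.85 TCP tray [-180.5   16.6    3.7] corner [-175.3   16.6   14.6] z [ 0.644 -0.    -0.765] w 50.4 F [-1.   0.3 -0.4] q [ 1.32  0.99 -0.67  1.69 -0.14  0.85  0.45]
(-175, 16.5, 40) slide [0.0015, 0.0008, -0.0013] dr [0.0, -0.001, 0.001]
(-172, 17, 40) slide [0.0041, 0.0008, 0.0002] dr [0.0, -0.001, 0.001]
```

View pics/w3c.png

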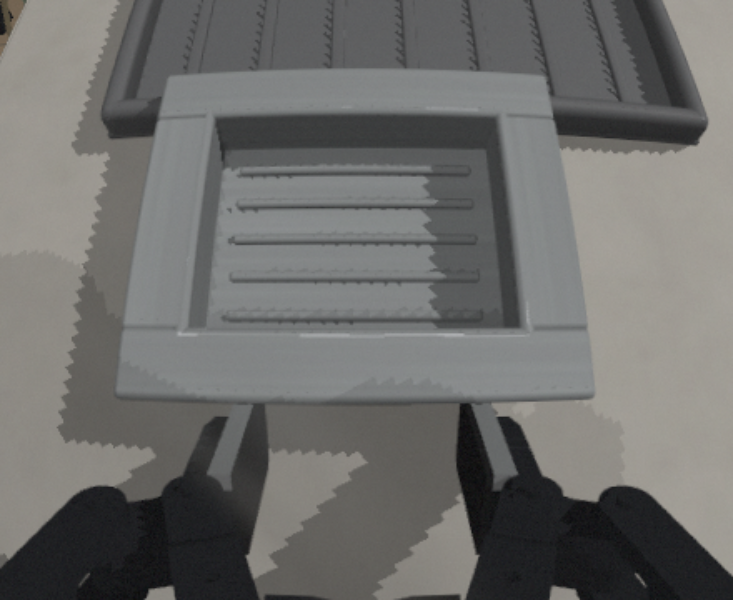

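The dish is now squared to the rail with its flange overhanging it, and the tips are under the near flange edge at about (240,405) and (480,405). I'll start the tipping arc.

```bash
python3 -c "
from h import *
plan([(-170,15,40),(-169,19,40),(-167.5,25,40),(-166,30,40),(-164,36,40),(-160,45,40),(-155,56,40)])"
```

```text
(-170, 15, 40) slide [0.004, 0.0008, 0.003] dr [-0.0, -0.001, 0.001]
(-169, 19, 40) slide [0.0074, 0.0008, 0.0006] dr [-0.0, -0.001, 0.001]
(-167.5, 25, 40) slide [0.0124, 0.0008, -0.0031] dr [-0.0, -0.001, 0.001]
(-166, 30, 40) slide [0.0168, 0.0008, -0.0059] dr [-0.0, -0.001, 0.001]
(-164, 36, 40) slide [0.0222, 0.0008, -0.0092] dr [-0.0, -0.001, 0.001]
(-160, 45, 40) slide [0.031, 0.0008, -0.0135] dr [-0.0, -0.001, 0.001]
(-155, 56, 40) slide [0.0419, 0.0008, -0.0187] dr [-0.0, -0.001, 0.001]
```

```bash
python3 -m jog '[{"slide":[0.004,0,0.003],"dr":[0,0,0],"gripper":105},{"slide":[0.004,0,0.003],"dr":[0,0,0],"gripper":105},{"slide":[0.0075,0,0.0005],"dr":[0,0,0],"gripper":105},{"slide":[0.0125,0,-0.003],"dr":[0,0,0],"gripper":105},{"slide":[0.017,0,-0.006],"dr":[0,0,0],"gripper":105},{"slide":[0.022,0,-0.009],"dr":[0,0,0],"gripper":105},{"slide":[0.027,0,-0.0115],"dr":[0,0,0],"gripper":105},{"slide":[0.031,0,-0.0135],"dr":[0,0,0],"gripper":105},{"slide":[0.031,0,-0.0135],"dr":[0,0,0],"gripper":105}]'; python3 -c "
from h import *
where(); plan([(-160,45,40),(-155,56,40),(-148,66,40),(-139,75,40),(-128,84,37),(-117.5,88,30)])
c=cam('wrist','w4.png');cv2.imwrite('pics/w4c.png',cv2.resize(c['pixels'][60:420,100:540,::-1],(733,600)))"
```

```text
time: 3.8
eef_pos: [476.7, -329.0, 34.8]
orientation: [-2.288, -1.363, -0.835]
force: [-1.6, -1.5, -0.5]
gripper_width: 50.1
grip_force: 0.5
t 3.8 TCP tray [-165.3   16.3   34.8] corner [-160.1   16.3   45.7] z [ 0.644 -0.001 -0.765] w 50.1 F [-2.   0.7 -0.5] q [ 1.32  0.94 -0.69  1.7  -0.16  0.87  0.42]
(-160, 45, 40) slide [-0.0004, 0.0005, 0.0006] dr [0.001, -0.001, 0.002]
(-155, 56, 40) slide [0.0105, 0.0005, -0.0046] dr [0.001, -0.001, 0.002]
(-148, 66, 40) slide [0.0223, 0.0005, -0.0077] dr [0.001, -0.001, 0.002]
(-139, 75, 40) slide [0.035, 0.0005, -0.0088] dr [0.001, -0.001, 0.002]
(-128, 84, 37) slide [0.049, 0.0006, -0.0092] dr [0.001, -0.053, 0.002]
(-117.5, 88, 30) slide [0.0591, 0.0006, -0.0069] dr [0.001, -0.176, 0.002]
```

View pics/w4c.png

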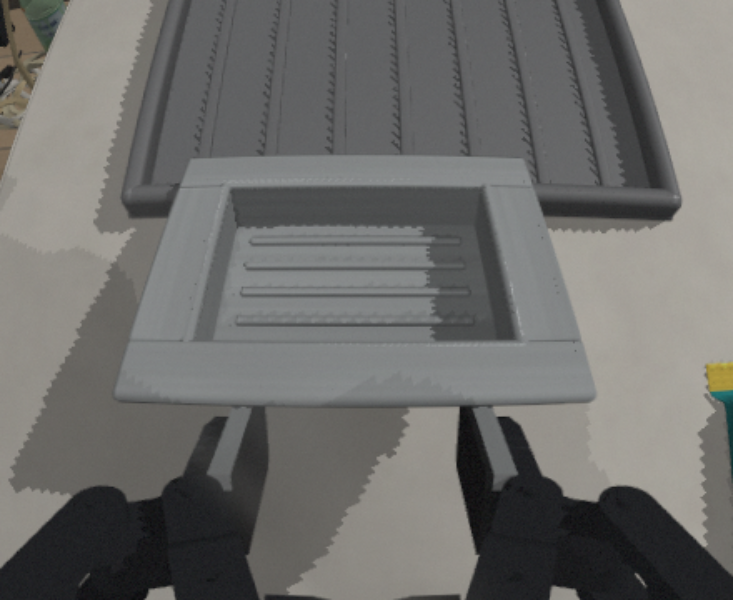

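The dish is tipping about the rail with its rear raised. The tips are still under the rear flange at about (240,408) and (480,408). Continuing the arc, slightly deeper.

```bash
python3 -m jog '[{"slide":[0.005,0,-0.001],"dr":[0,0,0],"gripper":105},{"slide":[0.010,0,-0.0025],"dr":[0,0,0],"gripper":105},{"slide":[0.015,0,-0.004],"dr":[0,0,0],"gripper":105},{"slide":[0.020,0,-0.0055],"dr":[0,0,0],"gripper":105},{"slide":[0.025,0,-0.0065],"dr":[0,0,0],"gripper":105},{"slide":[0.030,0,-0.007],"dr":[0,0,0],"gripper":105},{"slide":[0.035,0,-0.0075],"dr":[0,0,0],"gripper":105},{"slide":[0.035,0,-0.0075],"dr":[0,0,0],"gripper":105}]'; python3 -c "
from h import *
where(); plan([(-137,75,40),(-128,84,37),(-117.5,88,30),(-107,94,23),(-97,98,16),(-87,101,8),(-77,102,0)])
c=cam('wrist','w5.png');cv2.imwrite('pics/w5c.png',cv2.resize(c['pixels'][60:420,100:540,::-1],(733,600)))"
```

```text
time: 4.65
eef_pos: [487.2, -309.4, 62.9]
orientation: [-2.287, -1.363, -0.835]
force: [-0.9, -0.0, -0.6]
gripper_width: 50.1
grip_force: 0.3
t 4.65 TCP tray [-143.1   16.5   62.9] corner [-137.9   16.5   73.9] z [ 0.644 -0.    -0.765] w 50.1 F [-0.4  0.8 -0.6] q [ 1.3   0.89 -0.71  1.72 -0.19  0.88  0.39]
(-137, 75, 40) slide [0.0014, 0.0007, -0.0003] dr [0.0, -0.001, 0.002]
(-128, 84, 37) slide [0.0139, 0.0007, -0.002] dr [0.0, -0.054, 0.002]
(-117.5, 88, 30) slide [0.024, 0.0007, 0.0003] dr [0.0, -0.176, 0.002]
(-107, 94, 23) slide [0.0357, 0.0007, 0.001] dr [0.001, -0.298, 0.002]
(-97, 98, 16) slide [0.0458, 0.0008, 0.0029] dr [0.001, -0.42, 0.002]
(-87, 101, 8) slide [0.0555, 0.0008, 0.0054] dr [0.001, -0.56, 0.002]
(-77, 102, 0) slide [0.0641, 0.0008, 0.0094] dr [0.001, -0.699, 0.002]
```

View pics/w5c.png

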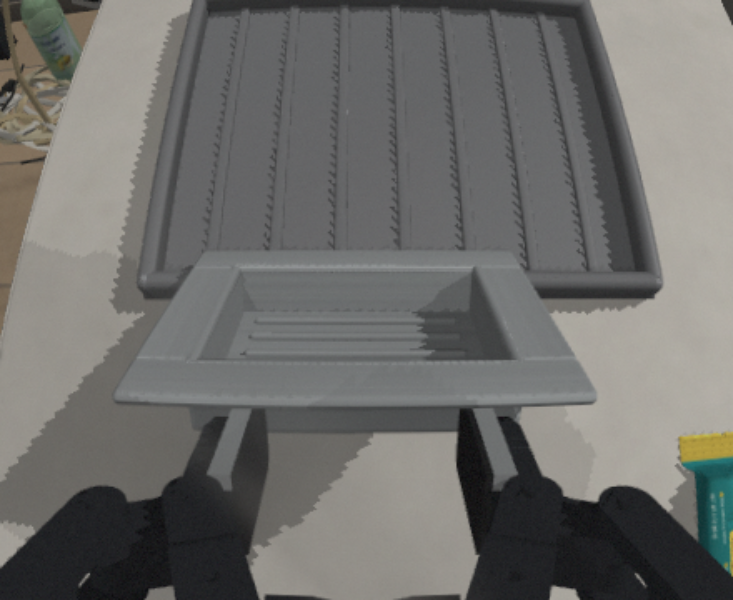

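The dish is at about 40°, tips in the corner of flange and wall at about (240,415) and (480,415). Continuing with the tool uprighting.

```bash
python3 -m jog '[{"slide":[0.005,0,-0.001],"dr":[0,0,0],"gripper":105},{"slide":[0.0095,0,-0.0015],"dr":[0,-0.025,0],"gripper":105},{"slide":[0.014,0,-0.002],"dr":[0,-0.055,0],"gripper":105},{"slide":[0.019,0,-0.001],"dr":[0,-0.115,0],"gripper":105},{"slide":[0.024,0,0],"dr":[0,-0.175,0],"gripper":105},{"slide":[0.030,0,0.0005],"dr":[0,-0.235,0],"gripper":105},{"slide":[0.0355,0,0.001],"dr":[0,-0.30,0],"gripper":105},{"slide":[0.041,0,0.002],"dr":[0,-0.36,0],"gripper":105},{"slide":[0.046,0,0.003],"dr":[0,-0.42,0],"gripper":105},{"slide":[0.046,0,0.003],"dr":[0,-0.42,0],"gripper":105}]'; python3 -c "
from h import *
where(); plan([(-97,98,16),(-87,101,8),(-77,102,0),(-64,101,0),(-50,98,0),(-38,95,0),(-30,92,0)])
c=cam('wrist','w6.png');cv2.imwrite('pics/w6c.png',cv2.resize(c['pixels'][60:420,100:540,::-1],(733,600)))"
```

```text
time: 5.7
eef_pos: [507.1, -273.5, 92.0]
orientation: [-2.556, -1.533, -0.362]
force: [0.7, -0.7, 0.4]
gripper_width: 50.0
grip_force: 0.2
t 5.7 TCP tray [-102.1   16.1   92. ] corner [-92.9  16.2  99.9] z [ 0.275 -0.003 -0.962] w 50.0 F [-0.3 -1.   0.4] q [ 0.92  0.64 -0.47  1.8  -0.01  0.77  0.04]
(-97, 98, 16) slide [-0.0044, 0.0003, 0.0007] dr [0.003, 0.001, 0.008]
(-87, 101, 8) slide [0.0054, 0.0004, -0.001] dr [0.003, -0.139, 0.008]
(-77, 102, 0) slide [0.015, 0.0004, -0.0009] dr [0.004, -0.278, 0.008]
(-64, 101, 0) slide [0.0272, 0.0005, 0.0037] dr [0.004, -0.278, 0.008]
(-50, 98, 0) slide [0.0398, 0.0006, 0.0104] dr [0.004, -0.278, 0.008]
(-38, 95, 0) slide [0.0505, 0.0007, 0.0166] dr [0.004, -0.278, 0.008]
(-30, 92, 0) slide [0.0574, 0.0007, 0.0217] dr [0.004, -0.278, 0.008]
```

View pics/w6c.png

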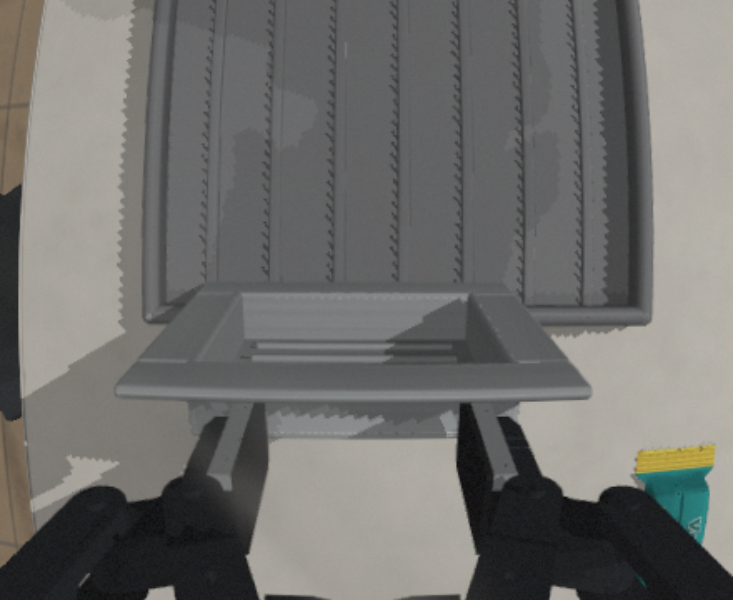

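At about 70° the tips are still in the flange/wall corner at about (245,405) and (480,405). I'll go past vertical now, slowly and a little higher.

```bash
python3 -m jog '[{"slide":[0.005,0,-0.0015],"dr":[0,-0.10,0],"gripper":105},{"slide":[0.010,0,-0.002],"dr":[0,-0.19,0],"gripper":105},{"slide":[0.0155,0,-0.0025],"dr":[0,-0.278,0],"gripper":105},{"slide":[0.0205,0,-0.001],"dr":[0,-0.278,0],"gripper":105},{"slide":[0.0255,0,0.0005],"dr":[0,-0.278,0],"gripper":105},{"slide":[0.030,0,0.002],"dr":[0,-0.278,0],"gripper":105},{"slide":[0.0345,0,0.004],"dr":[0,-0.278,0],"gripper":105},{"slide":[0.0385,0,0.0055],"dr":[0,-0.278,0],"gripper":105},{"slide":[0.0385,0,0.0055],"dr":[0,-0.278,0],"gripper":105}]'; python3 -c "
from h import *
where(); plan([(-50,102,0),(-44,101.5,0),(-38,100,0),(-30,98,0),(-90,150,0)])
c=cam('wrist','w7.png');cv2.imwrite('pics/w7c.png',cv2.resize(c['pixels'][60:420,100:540,::-1],(733,600)))"
```

```text
time: 6.65
eef_pos: [522.7, -243.6, 94.5]
orientation: [-2.7, -1.605, -0.003]
force: [-0.3, 0.1, 0.2]
gripper_width: 50.0
grip_force: 0.0
t 6.65 TCP tray [-68.4  16.6  94.5] corner [-57.4  16.6  99.6] z [ 0.002 -0.    -1.   ] w 50.0 F [-0.   0.3  0.2] q [ 0.56  0.58 -0.26  1.81  0.2   0.78 -0.3 ]
(-50, 102, 0) slide [0.0074, 0.0008, -0.0024] dr [0.0, -0.002, -0.0]
(-44, 101.5, 0) slide [0.0134, 0.0008, -0.0019] dr [0.0, -0.002, -0.0]
(-38, 100, 0) slide [0.0194, 0.0008, -0.0004] dr [0.0, -0.002, -0.0]
(-30, 98, 0) slide [0.0274, 0.0008, 0.0016] dr [0.0, -0.002, -0.0]
(-90, 150, 0) slide [-0.0325, 0.0009, -0.0505] dr [0.0, -0.002, -0.0]
```

View pics/w7c.png

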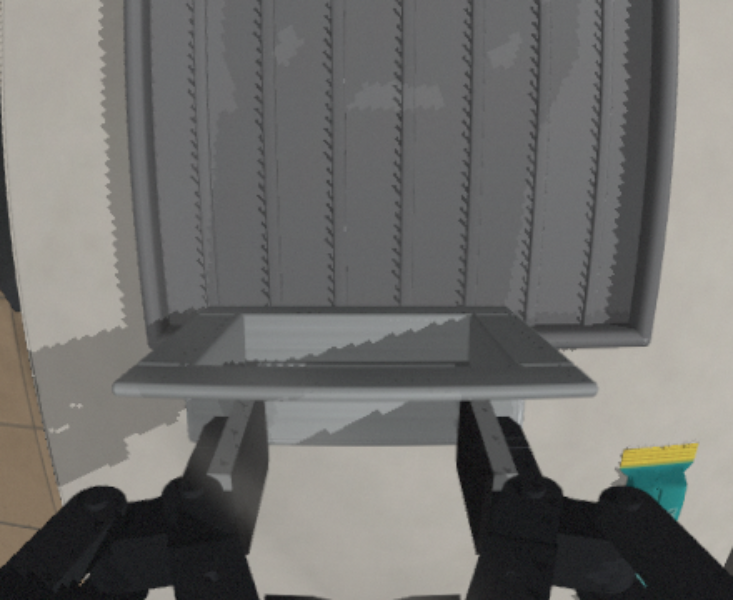

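The dish is near balance: far flange edge on the ribs behind the rail at about (350,310), near flange against the tips at about (350,390). Pushing on slowly to tip it over.

```bash
python3 -m jog '[{"slide":[0.004,0,-0.001],"dr":[0,0,0],"gripper":105},{"slide":[0.008,0,-0.0015],"dr":[0,0,0],"gripper":105},{"slide":[0.012,0,-0.0015],"dr":[0,0,0],"gripper":105},{"slide":[0.016,0,-0.001],"dr":[0,0,0],"gripper":105},{"slide":[0.020,0,-0.0005],"dr":[0,0,0],"gripper":105},{"slide":[0.024,0,0],"dr":[0,0,0],"gripper":105},{"slide":[0.028,0,0.0005],"dr":[0,0,0],"gripper":105},{"slide":[0.028,0,0.0005],"dr":[0,0,0],"gripper":105}]'; python3 -c "
from h import *
where()
c=cam('wrist','w8.png');cv2.imwrite('pics/w8c.png',cv2.resize(c['pixels'][60:420,100:540,::-1],(733,600)))"
```

```text
time: 7.5
eef_pos: [536.5, -218.1, 94.2]
orientation: [-2.699, -1.607, -0.002]
force: [-0.4, 0.2, 0.1]
gripper_width: 50.4
grip_force: 0.0
t 7.5 TCP tray [-39.4  16.7  94.2] corner [-28.4  16.7  99.2] z [ 0.001 -0.001 -1.   ] w 50.4 F [0.  0.5 0.1] q [ 0.51  0.58 -0.26  1.8   0.2   0.78 -0.34]
```

View pics/w8c.png

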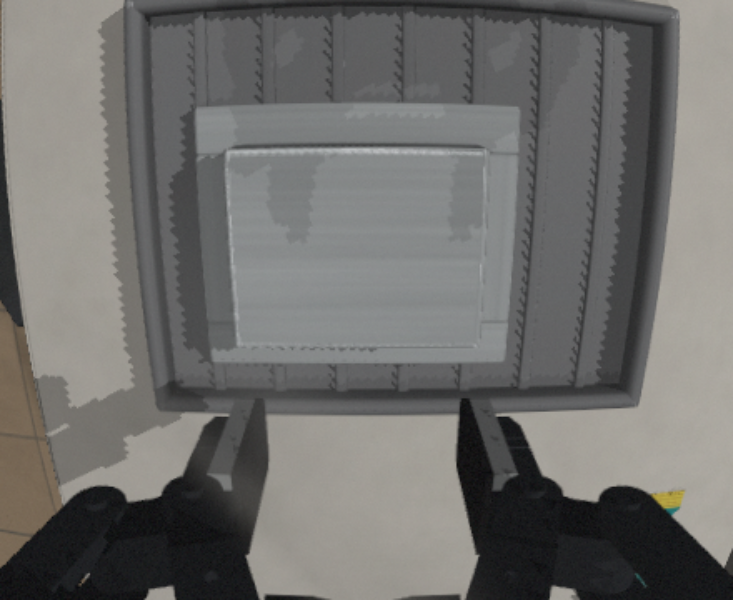

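The dish lies upside down inside the tray, spanning about (197,105) to (520,360), clear of the rim. I'll back the tool off and check flatness from depth.

```bash
python3 -m jog '[{"slide":[-0.02,0,-0.03],"dr":[0,0,0],"gripper":105},{"slide":[-0.06,0,-0.06],"dr":[0,0,0],"gripper":105},{"slide":[-0.1,0,-0.09],"dr":[0,0,0],"gripper":105},{"slide":[-0.14,0,-0.12],"dr":[0,0,0],"gripper":105},{"slide":[-0.14,0,-0.12],"dr":[0,0,0],"gripper":105},{"slide":[-0.14,0,-0.12],"dr":[0,0,0],"gripper":105},{"slide":[-0.14,0,-0.12],"dr":[0,0,0],"gripper":105}]'; python3 - <<'E'
from h import *
where(); W=cloud(cam('top','t9.png')); W0=np.load('pics/top.npz')['W']
P=RT.inv().apply((W-TC).reshape(-1,3)); 
m=(abs(P[:,0])<75)&(abs(P[:,1])<95)&(P[:,2]>17)&(P[:,2]<60); p=P[m]
print(m.sum(),p.min(0),p.max(0)); A=np.c_[p[:,:2],np.ones(len(p))]; print(np.linalg.lstsq(A,p[:,2],rcond=None)[0])
for q in((355,197),(411,220),(452,293)): print((W-W0)[q[1],q[0]].round(1))
E
```

```text
time: 8.25
eef_pos: [469.3, -340.9, 213.5]
orientation: [-2.698, -1.607, -0.002]
force: [0.1, 0.6, 0.4]
gripper_width: 50.5
grip_force: 0.0
t 8.25 TCP tray [-179.4   17.1  213.5] corner [-168.4   17.1  218.6] z [ 0.002  0.    -1.   ] w 50.5 F [0.6 0.2 0.4] q [ 0.78  0.46 -0.29  1.65  0.14  1.06 -0.05]Traceback (most recent call last):
  File "<stdin>", line 5, in <module>
    return umr_minimum(a, axis, None, out, keepdims, initial, where)
ValueError: zero-size array to reduction operation minimum which has no identity
```

```bash
python3 -m jog '[{"slide":[-0.05,0,-0.01],"dr":[0,0,0],"gripper":105},{"slide":[-0.1,0,-0.02],"dr":[0,0,0],"gripper":105},{"slide":[-0.15,0,-0.02],"dr":[0,0,0],"gripper":105},{"slide":[-0.2,0,-0.02],"dr":[0,0,0],"gripper":105},{"slide":[-0.25,0,-0.02],"dr":[0,0,0],"gripper":105},{"slide":[-0.25,0,-0.02],"dr":[0,0,0],"gripper":105},{"slide":[-0.25,0,-0.02],"dr":[0,0,0],"gripper":105},{"slide":[-0.25,0,-0.02],"dr":[0,0,0],"gripper":105}]'; python3 - <<'E'
from h import *
for n in('top','scene'):
    W=cloud(cam(n,n+'9.png')); W0=np.load('pics/'+n+'.npz')['W']
    P=RT.inv().apply((W-TC).reshape(-1,3))
    m=(abs(P[:,0])<75)&(abs(P[:,1])<95)&(P[:,2]>17)&(P[:,2]<60); p=P[m]; print(n,m.sum())
    if m.sum()>50: print(p.min(0),p.max(0),np.linalg.lstsq(np.c_[p[:,:2],np.ones(len(p))],p[:,2],rcond=None)[0])
    if n=='top':
        for q in((355,197),(411,220),(452,293)): print((W-W0)[q[1],q[0]].round(1))
E
```

```text
time: 9.1
eef_pos: [351.7, -559.7, 233.2]
orientation: [-2.696, -1.609, -0.004]
force: [0.8, 1.6, -0.0]
gripper_width: 50.5
grip_force: 0.0
top 2319
[-48.94433074 -27.0980245   17.18874962] [26.30878478 64.88264969 32.71205053] [9.18669966e-03 9.98548821e-04 2.60333016e+01]
[-0.4  0.2  2.1]
[ 0.1 -0.2 -1.1]
[0.  0.1 0.6]
scene 0
```

The dish's underside is level at z ≈ 26 mm (22 mm dish on 5 mm ribs) and fully inside the tray. The bystanders haven't moved.

```bash
python3 -c "
from plant import robot
print(robot.sign_off())"
```

```text
the job is handed in; nothing more can be done
None
```

The dish was pushed over the near rail and now lies flat and upside down inside the draining tray; the bystanders are where they were, and the job was handed in at about 9 s.

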